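Select the green filter and start a photometer reading

TASK

Get the bench photometer ready and take a reading, using only the fingertips: flick the edge of its filter wheel round, click by click, until the green filter sits under the round window, and push the open light shield down shut over the cuvette, in whichever order you like. Only when both are done, press the blue read key down and let it come up again. Nothing is to be gripped or lifted: do not lift or shove the photometer, and leave the cups, lid, stamp, cassette and marker where they are.

Things in the scene. Friction and masses are not known exactly. Their poses are not given: they have to be found in the camera images.
- photometer: grey bench photometer, 170 (x) x 180 (y) x 80 mm, 2 kg, standing loose on rubber feet, facing the robot within about 0.35 rad. Origin: centre of its underside, on the table. x points from its front to its back, y to the left seen from the robot, z up. The front half of the filter wheel sticks out of a slot in its front face (x = -85 mm). Top deck 80 mm above the table.
- filter_wheel (a joint): angle of the black filter wheel (rad), growing anticlockwise seen from above, endless; 0 = green under the window. Six click stops, every 1.047 rad (60 degrees); a sprung ball pulls it into the nearest stop, so past half-way it snaps on by itself. Starts one to three clicks short of green (about -1.05, -2.09 or -3.14); may be turned either way. About 2 N at the rim turns it.
- wheel_axle (a point): centre of the filter wheel, half-way up, on its upright axle: (-80, 0, 59) mm in the photometer's frame. The wheel is a flat disc of 38 mm radius, 10 mm thick (54 to 64 mm above the table, only air below and above its exposed front half), with six upright rounded ribs on its rim, 8 mm wide, reaching out to 46 mm radius, and a coloured filter inside each rib.
- wheel_front (a point): foremost point of the exposed rim: (-126, 0, 59) mm in the photometer's frame, fixed to the photometer. At each click stop one rib points here, the next ones 60 degrees to either side; the hollows between ribs, 34 mm wide and 8 mm deep, lie 30 degrees to either side of it. A fingertip put in a hollow and moved round the axle carries the wheel along.
- green_filter (a point): point on the wheel at the green filter, 28 mm from the axle; it turns with the wheel. Filters are 18 mm discs; anticlockwise from above: green, blue, violet, red, orange, yellow. With green under the window, red is at the front.
- window (a point): point in the photometer's light path, at the same height, below the round metal-rimmed window (18 mm) in the dark front part of the top deck, 28 mm behind the axle; fixed to the photometer. The green filter point lies on it when green is selected.
- light_shield (a joint): angle of the dark grey light shield (rad): 0 = shut down over the cuvette; starts open at 0.75 to 1.05 and stays where it is left. Hinged at its back edge, along the photometer's y axis, at (74, 45, 80) mm in the photometer's frame. A shallow cap 62 mm long (forward from the hinge), 58 mm wide, 17 mm high. About 1 N on its outer face or front upper edge shuts it; end-on pushes do not.
- shield_front (a point): middle of the upper front edge of the light shield; it moves with the shield. Shut, it lies at (12, 45, 97) mm in the photometer's frame
- read_key (a joint): travel of the round blue read key (m): 0 = up, 0.004 = fully down; its spring needs 4 N at the bottom and lifts it again
- read_key_top (a point): centre of the top of the blue read key, 22 mm across, on the right of the top deck as seen from the robot; pressed straight down
- capped_cup: specimen cup with yellow lid, 68 mm across, 62 mm high, right of the work; origin under its centre; to be left alone
- desk_stamp: dark self-inking desk stamp, 40 x 67 x 78 mm high, standing right of the work; origin under its centre; to be left alone
- open_cup: open clear cup, 63 mm across, 57 mm high, left of the work; origin under its centre; to be left alone
- loose_lid: yellow screw lid lying on the table, 68 mm across, 17 mm high, left of the work; origin under its centre; to be left alone
- cassette: flat white test cassette, 31 x 100 x 5 mm, left of the work; origin under its centre; to be left alone
- marker: white marker pen with black cap, 16 x 152 x 18 mm, lying on the table right of the work; origin under its centre; to be left alone

How it is judged:
On the way, in this order (a step that is already met when the one before it is completed fails the run):
1. the green filter is under the window and the light shield is shut (horizontal distance between green_filter and window below 0.004 m and value of joint light_shield below 0.06 rad), for 0.2 s.
2. the read key is pressed down (value of joint read_key above 0.0025 m), for 0.05 s.
At the end, for the whole second after the job is handed in: the green filter point is within 4 mm of the window point, the light shield is shut (under 0.06 rad), the read key has been pressed at least 2.5 mm and is up again (under 1 mm), and the photometer stands level within 30 mm of where it stood (all of step 1 and value of joint read_key below 0.001 m and angle between photometer's own z axis and vertical below 0.03 rad and distance of photometer from where it was at the start of the episode below 0.03 m); the robot touches nothing.
It fails at once if the read key is pressed while another filter is under the window or the shield is open (value of joint read_key above 0.0025 m and (horizontal distance between green_filter and window above 0.008 m or value of joint light_shield above 0.12 rad)).
It fails at once if the photometer is lifted, tipped or shoved (height (world z) of photometer above 0.012 m or angle between photometer's own z axis and vertical above 0.08 rad or distance of photometer from where it was at the start of the episode above 0.03 m).
It fails at once if a cup, the lid, the stamp, the cassette or the marker is lifted, knocked or pushed away (distance of any of capped_cup, desk_stamp, open_cup, loose_lid, cassette, marker from where it was at the start of the episode above 0.025 m).
It also fails if it takes over 64 s, if anything falls off the work surface, if the arm or the gripper's body presses on something with over 40 N, if the wrist force passes 120 N, or if a joint passes its speed limit or range.

ROBOT

A 6-joint arm with a two-finger parallel gripper is mounted at the origin on the work surface; the furniture and walls round the work are solid. World frame = base frame: x ahead of the robot, y to its left, z up, the work surface at z = 0. Lengths are in m, angles in rad, forces in N, time in s.
With the tool pointing down it reaches from about 0.425 to 0.925 m from the base axis. Payload 12.5 kg.
Tool frame: the origin (TCP) lies at the very end of the fingers, on their centre line; the grasp point (between the pads) lies 19 mm behind it; z points along the fingers, x is the direction in which the jaws open and shut, and the axes are right-handed (so a half turn about z gives the same grasp; the last joint's range is limited). The gripper opens to 85 mm and grips with 20 to 120 N. Pads are 22 mm wide; open, the fingers measure 114 mm over their backs; the gripper's body (76 mm by 85 mm) begins 54 mm behind the grasp point. The pads swing forward as they close: fully open they stand 13 mm farther back than shut.
Start: joints at [1.138, 0.491, 1.559, -0, 1.092, -0.106], TCP at [0.201, 0.592, 0.231] pointing down, gripper open.
Joint ranges: [-3.1, 3.1], [-0.84, 2.19], [0.05, 2.79], [-1.13, 4.28], [0.06, 2.93], [-2.69, 2.69]. Speed limits (rad/s): [2.22, 2.22, 2.79, 3.14, 3.14, 3.14].

INTERFACE

Orientations are given as a unit quaternion [x, y, z, w].
In Python, from cell import arm gives the robot as it stands.
- The arm moves only by the tool move_arm, never from a script. Its argument "motion" is a list of rows, each a list of 6 numbers: the shift along the tool's x, y, z in m, then the turn, a rotation vector about the tool's x, y, z in rad. A call has 1 to 20 rows; each row shifts and turns the commanded pose from where the row before left it, along the tool's axes as they then stand; what a row does not reach is not made up. A row lasts 1/12 s, in which the tool goes at most 41.7 mm and 7.16 degrees, less where a joint would pass 70% of its speed; a pose out of reach is approached as far as the arm can. A call is refused whole if a number of a shift passes 0.0417 or a number of a turn 0.125, either way. A call with a gripper value outside its range is refused whole. "jaw" is the opening in per cent of the stroke, from 0 (shut) to 100 (fully open), set as the call begins (left out, the last holds). The fingers move at their own pace and stop on an object; "force" is the grip in N (left out, the last holds). Time passes only in rows, so rows that do not move let the fingers close. It gives the time, the measured TCP pose, the force and the opening at its end, in the units of the state.
- arm.read_state(): the state, without advancing time (a new reading comes with each control period).
- arm.grab_frame(name): name is "scene" or "top" or "wrist"; returns a dict with "frame" (480x640x3 uint8, blue, green, red), "fov_y" (degrees; the focal length in pixels is half the picture's height over the tangent of half this angle, whatever the lens; pixels are square), "cx", "cy" (the principal point, pixels), "cam_to_world" (4x4, takes a point from camera to world coordinates); the wrist camera has in their place "T_tool_cam" (4x4, takes a point from camera to tool coordinates, whose origin is the TCP and whose axes are the tool frame's). Camera axes: x right, y down, z forward; pixel columns grow to the right and rows downward; lengths in m; the calibration is good to about 2 mm. A picture is of the moment at which its call begins: read the wrist's pose just before it. There is no depth.
- arm.job_done(): hands the job in, once; it reports no verdict.
The state is a dict: "t": time; "qpos": joint angles; "joint_vel": joint speeds; "effort": joint torques, N m; "position": TCP position; "tool_rot": TCP orientation; "wrist_force": force on the tool from outside, world axes, zero at the start; "moment": the same for the moment, N m; "grip_width": finger opening in m.
Only numpy, scipy, OpenCV 4.12 (cv2) and the standard library are available. Lean on these libraries where they do the work, as an engineer would, in place of code of your own. Each camera call takes 0.05 s, during which the arm holds its last target.

## Working session

There is one attempt and no reset: what is moved stays moved. The work goes in short steps, Python scripts to look and compute and a tool call to move; the robot and the scene stay as the last step left them, time stands still between calls to the robot, and variables do not carry over. Pictures are saved under pics/ and viewed, and the job is handed in when it is done.

Besides the shell and the picture viewer there is one more tool, called after ">>>" in YAML: its name, and indented under it one key for each argument. move_arm: Moves the arm, as the interface text tells. Its arguments: {"type":"object","properties":{"motion":{"type":"array"},"jaw":{"type":"number"},"force":{"type":"number"}},"required":["motion"]}

```bash
ls; mkdir -p pics; python3 - <<'E'
from cell import arm
import cv2
s=arm.read_state(); print({k:s[k] for k in('t','qpos','position','tool_rot','wrist_force','grip_width')})
for n in('scene','top','wrist'):
    f=arm.grab_frame(n); cv2.imwrite(f'pics/{n}0.png',f['frame'])
    print(n,f['fov_y'],f['cx'],f['cy'],f.get('cam_to_world',f.get('T_tool_cam')))
E
```

```text
pics
{'t': 0.0, 'qpos': array([ 1.13841854e+00,  4.91555203e-01,  1.55948200e+00,  4.43073694e-05,
        1.09167700e+00, -1.05612088e-01]), 'position': array([0.20049076, 0.59172245, 0.23071923]), 'tool_rot': array([ 8.12711667e-01,  5.82665797e-01, -4.97353924e-04,  2.59794857e-04]), 'wrist_force': array([ 0.02378433,  0.10598233, -0.32964564]), 'grip_width': 0.08544780830343282}
scene 51.83835471009766 310.586814012196 239.6081876104615 [[ 0.53905921 -0.55670496  0.63205598 -0.28623017]
 [-0.84208572 -0.37182528  0.39068863 -0.49113388]
 [ 0.0175161  -0.74284961 -0.66922914  0.92484812]
 [ 0.          0.          0.          1.        ]]
top 45.72821024513522 321.80473785994286 237.77268531189995 [[-0.01838693 -0.99606141  0.08673857  0.36780202]
 [-0.99975186  0.01722501 -0.01412524  0.02235306]
 [ 0.01257554 -0.08697677 -0.99613096  1.44523124]
 [ 0.          0.          0.          1.        ]]
wrist 69.78165930896577 320.39607702148555 237.7464665769826 [[ 9.99999570e-01  2.21241974e-04 -9.00701211e-04  8.10161796e-04]
 [ 2.01358352e-05  9.65724418e-01  2.59569545e-01 -6.51825812e-02]
 [ 9.27256831e-04 -2.59569451e-01  9.65723998e-01 -1.44222157e-01]
 [ 0.00000000e+00  0.00000000e+00  0.00000000e+00  1.00000000e+00]]
```

View pics/scene0.png

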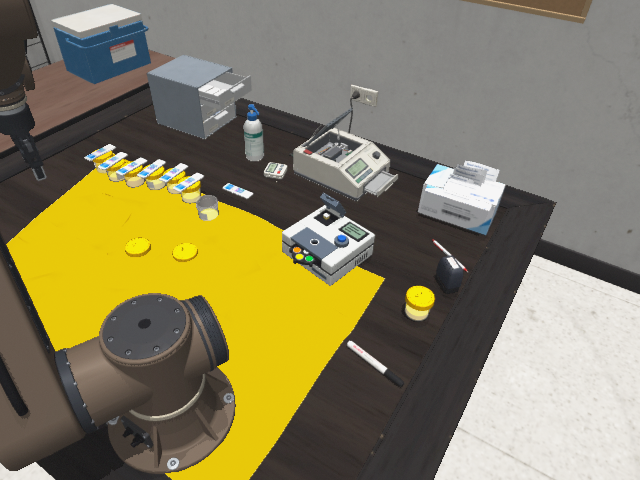

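View pics/top0.png

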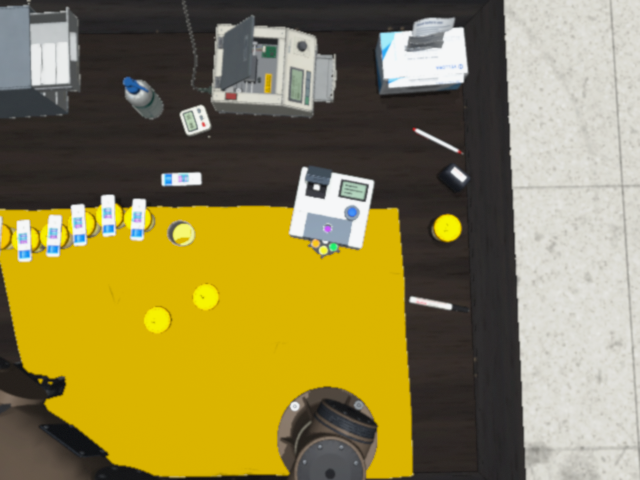

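```bash
python3 - <<'E'
import cv2
a=cv2.imread('pics/top0.png')[155:270,275:390]; cv2.imwrite('pics/topc.png',cv2.resize(a,None,fx=5,fy=5,interpolation=cv2.INTER_CUBIC))
a=cv2.imread('pics/scene0.png')[185:290,270:390]; cv2.imwrite('pics/scc.png',cv2.resize(a,None,fx=5,fy=5,interpolation=cv2.INTER_CUBIC))
E
```

```text
(no output)
```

View pics/topc.png

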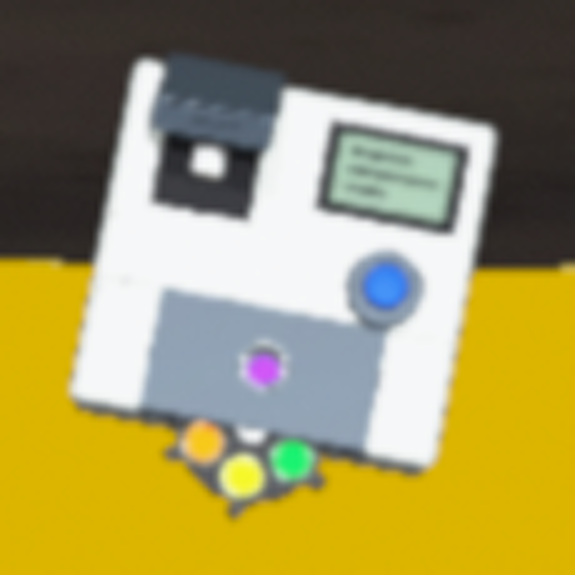

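View pics/scc.png

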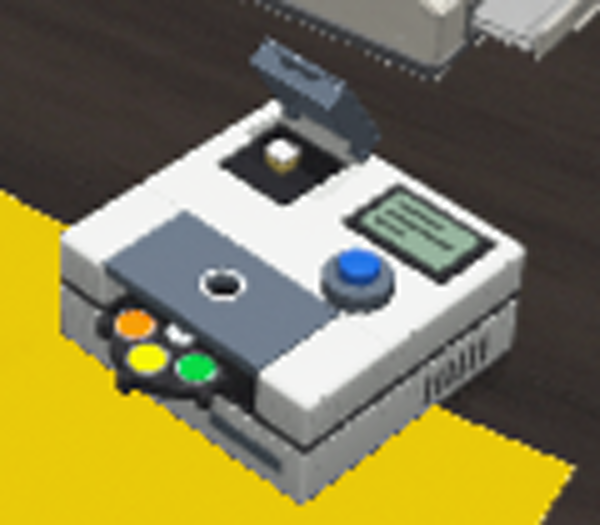

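The top view shows violet under the window (crop px 264,367), yellow at the front and green at front-right. That puts the wheel at about -2.09, so it needs two clicks anticlockwise. The shield is open at the back left, and the blue key is at crop px (386,287). Next I fit the pose.

```bash
cat > h.py <<'E'
import numpy as np, cv2
from scipy.optimize import least_squares
from scipy.spatial.transform import Rotation as R
def K(f):
    F=240/np.tan(np.radians(f['fov_y'])/2); return F,f['cx'],f['cy']
def proj(P,T,k):
    P=np.atleast_2d(P); q=(P-T[:3,3])@T[:3,:3]
    return np.c_[k[0]*q[:,0]/q[:,2]+k[1], k[0]*q[:,1]/q[:,2]+k[2]]
def w(pose,pts):
    x,y,a=pose; c,s=np.cos(a),np.sin(a); pts=np.atleast_2d(pts).astype(float)/1000
    return np.c_[x+c*pts[:,0]-s*pts[:,1], y+s*pts[:,0]+c*pts[:,1], pts[:,2]]
def fit(obs):  # list of (T,k,pts,uv)
    f=lambda p:np.concatenate([(proj(w(p,P),T,k)-uv).ravel() for T,k,P,uv in obs])
    r=least_squares(f,[0.65,0,0],loss='soft_l1'); return r.x,f(r.x).reshape(-1,2)
def wristT(s,f):
    T=np.eye(4); T[:3,:3]=R.from_quat(s['tool_rot']).as_matrix(); T[:3,3]=s['position']
    return T@f['T_tool_cam']
E
python3 - <<'E'
from h import *
from cell import arm
f=arm.grab_frame('top'); g=arm.grab_frame('scene')
P=[(-52,0,80),(-108,0,64),(-94,-24.2,64),(-94,24.2,64),(-85,90,80),(-85,-90,80),(85,-90,80),(85,90,80)]
uv=np.array([(264,367),(242,476),(292,460),(203,441),(70,403),(437,468),(498,125),(133,57)])/5+[275,155]
P2=P[:4]; uv2=np.array([(222,284),(148,359),(196,367),(134,324)])/5+[270,185]
p,r=fit([(f['cam_to_world'],K(f),P,uv),(g['cam_to_world'],K(g),P2,uv2)])
print(p); print(r.round(1))
np.save('pose0.npy',p)
print(w(p,[(-52,0,80),(-126,0,59),(20,45,130)]))
E
```

```text
[ 0.56111142 -0.02234689 -0.203229  ]
[[-0.  -0.4]
 [ 0.   1. ]
 [ 0.8  0.3]
 [-0.9  0.5]
 [-0.5 -1.1]
 [-0.4 -0.3]
 [-0.2 -0.3]
 [ 0.1 -0.3]
 [ 0.5  0.2]
 [-0.4  0.5]
 [ 0.8  0.9]
 [-0.4  0.1]]
[[ 0.51018158 -0.01185158  0.08      ]
 [ 0.4377045   0.00308405  0.059     ]
 [ 0.5897823   0.01769035  0.13      ]]
```

>>> move_arm:
  motion:
    - [-0.0134, 0.0145, -0.004, 0, 0, 0]
    - [-0.0268, 0.0289, -0.004, 0, 0, 0]
    - [-0.0268, 0.0289, -0.004, 0, 0, 0]
    - [-0.0268, 0.0289, -0.004, 0, 0, 0]
    - [-0.0268, 0.0289, -0.004, 0, 0, 0]
    - [-0.0268, 0.0289, -0.004, 0, 0, 0]
    - [-0.0268, 0.0289, -0.004, 0, 0, 0]
    - [-0.0268, 0.0289, -0.004, 0, 0, 0]
    - [-0.0268, 0.0289, -0.004, 0, 0, 0]
    - [-0.0268, 0.0289, -0.004, 0, 0, 0]
    - [-0.0268, 0.0289, -0.004, 0, 0, 0]
    - [-0.0268, 0.0289, -0.004, 0, 0, 0]
    - [-0.0268, 0.0289, -0.004, 0, 0, 0]
    - [-0.0268, 0.0289, -0.004, 0, 0, 0]
    - [-0.0268, 0.0289, -0.004, 0, 0, 0]
    - [-0.0268, 0.0289, -0.004, 0, 0, 0]
    - [-0.0268, 0.0289, -0.004, 0, 0, 0]
    - [-0.0134, 0.0145, 0, 0, 0, 0]
  jaw: 0

```text
t: 1.75
position: [0.5214, -0.0008, 0.2999]
tool_rot: [0.813, 0.582, 0.0, 0.001]
wrist_force: [-0.2, -0.5, 0.5]
grip_width: 0.0001
```

>>> move_arm:
  motion:
    - [0, 0, 0, 0, 0, 0.06]
    - [0, 0, 0, 0, 0, 0.12]
    - [0, 0, 0, 0, 0, 0.12]
    - [0, 0, 0, 0, 0, 0.12]
    - [0, 0, 0, 0, 0, 0.12]
    - [0, 0, 0, 0, 0, 0.12]
    - [0, 0, 0, 0, 0, 0.12]
    - [0, 0, 0, 0, 0, 0.12]
    - [0, 0, 0, 0, 0, 0.12]
    - [0, 0, 0, 0, 0, 0.12]
    - [0, 0, 0, 0, 0, 0.12]
    - [0, 0, 0, 0, 0, 0.12]
    - [0, 0, 0, 0, 0, 0.12]
    - [0, 0, 0, 0, 0, 0.067]
    - [0, 0, 0, 0, 0, 0]
    - [0, 0, 0, 0, 0, 0]

```text
t: 3.08
position: [0.5197, 0.0027, 0.2993]
tool_rot: [0.987, -0.16, -0.0, -0.0]
wrist_force: [0.5, -0.2, -0.6]
grip_width: -0.0
```

```bash
python3 - <<'E'
from h import *
from cell import arm
s=arm.read_state(); f=arm.grab_frame('wrist'); cv2.imwrite('pics/w1.png',f['frame'])
print(s['t'],s['position'],s['tool_rot'],s['qpos'],s['wrist_force'],s['grip_width'],np.degrees(R.from_quat(s['tool_rot']).as_matrix()))
E
```

```text
3.0833 [0.51971687 0.00268977 0.29927548] [ 9.87183549e-01 -1.59588966e-01 -5.25217039e-07 -5.06406570e-05] [-1.22015076e-01  2.72708141e-01  1.71919465e+00  1.10939487e-04
  1.14968704e+00  1.98488113e-01] [ 0.53968697 -0.15494085 -0.61342018] -3.683872783654759e-05 [[ 5.43772886e+01 -1.80531670e+01  8.66679392e-04]
 [-1.80531670e+01 -5.43772883e+01  5.73822301e-03]
 [-9.85507544e-04 -5.71901314e-03 -5.72957792e+01]]
```

View pics/w1.png

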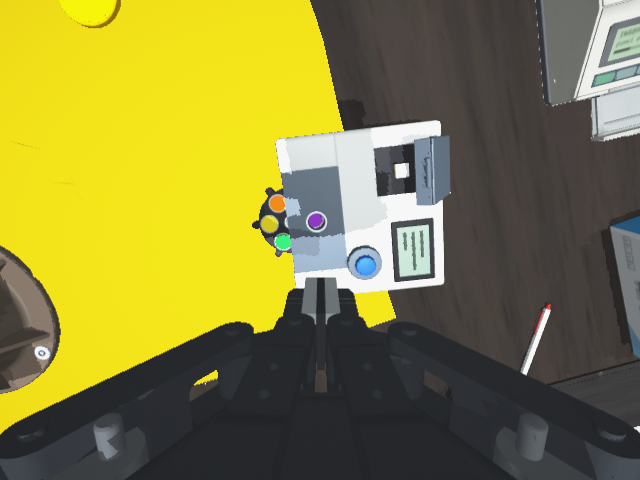

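The wrist view shows the photometer with the wheel at (270,222), window at (316,221), key at (365,263) and shield at (435,170). I zoom in to refine the pose.

```bash
python3 - <<'E'
import cv2
a=cv2.imread('pics/w1.png')[110:300,240:460]; cv2.imwrite('pics/w1c.png',cv2.resize(a,None,fx=3.5,fy=3,interpolation=cv2.INTER_CUBIC) if 0 else cv2.resize(a,None,fx=3,fy=3,interpolation=cv2.INTER_CUBIC))
E
```

```text
(no output)
```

View pics/w1c.png

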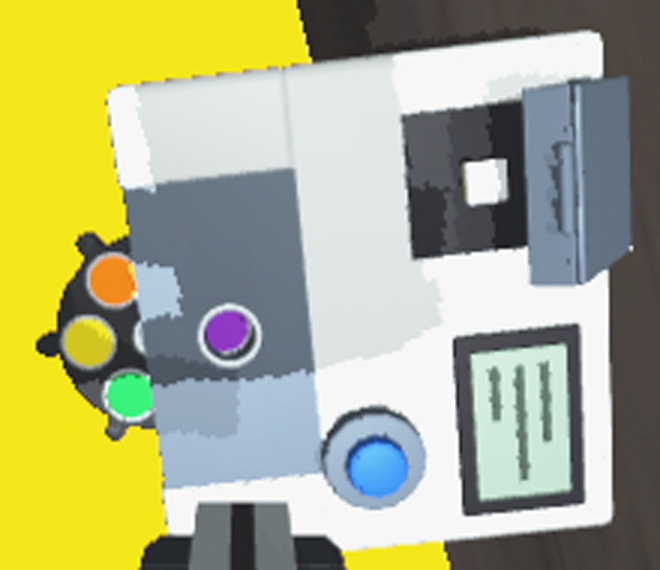

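```bash
cat > fit1.py <<'E'
from h import *
from cell import arm
T=np.load('T1.npy') if 0 else None
E
python3 - <<'E'
from h import *
from cell import arm
f=arm.grab_frame('top'); g=arm.grab_frame('scene'); s=arm.read_state(); h=arm.grab_frame('wrist')
P=[(-52,0,80),(-108,0,64),(-94,-24.2,64),(-94,24.2,64),(-85,90,80),(-85,-90,80),(85,-90,80),(85,90,80)]
uv=np.array([(264,367),(242,476),(292,460),(203,441),(70,403),(437,468),(498,125),(133,57)])/5+[275,155]
P2=P[:4]; uv2=np.array([(222,284),(148,359),(196,367),(134,324)])/5+[270,185]
P3=P[:5]+P[6:]; uv3=np.array([(230,335),(88,342),(129,397),(112,280),(106,86),(614,526),(604,29)])/3+[240,110]
TW=wristT(s,h)
p,r=fit([(TW,K(h),P3,uv3)]); print('wrist',p); print(r.round(1).tolist())
pa,r=fit([(f['cam_to_world'],K(f),P,uv),(g['cam_to_world'],K(g),P2,uv2),(TW,K(h),P3,uv3)]); print('all',pa);print(r.round(1).tolist())
# shield
def sh(th,l=(-62,17),y=0):
    c,sn=np.cos(th),np.sin(th); return (74+c*l[0]+sn*l[1],45+y,80-sn*l[0]+c*l[1])
uvs=np.array([(578,183),(527,187)])/3+[240,110]
rr=least_squares(lambda t:(proj(w(p,[sh(t[0]),sh(t[0],(-62,0))]),TW,K(h))-uvs).ravel(),[.9]); print('theta',rr.x,rr.fun, sh(rr.x[0]))
# key from wrist, top, scene
ku=np.array([378,467])/3+[240,110]; kt=np.array([386,287])/5+[275,155]; ks=np.array([359,266])/5+[270,185]
rk=least_squares(lambda q:np.concatenate([(proj(w(p,q*[1,1,1]),TW,K(h))-ku).ravel(),(proj(w(p,q),f['cam_to_world'],K(f))-kt).ravel(),(proj(w(p,q),g['cam_to_world'],K(g))-ks).ravel()]),[20,-50,88.],x_scale=10)
print('key',rk.x,rk.fun.round(1))
# on-plane at z 80..92
for z in(84,88,92):
    q=least_squares(lambda q:(proj(w(p,[q[0],q[1],z]),TW,K(h))-ku).ravel(),[20,-50.]).x; print(z,q)
np.save('pose.npy',p); np.save('th.npy',rr.x)
# fingertip check
tip=s['position']; print('tip px',proj(tip,TW,K(h)))
E
```

```text
wrist [ 0.56310677 -0.02005977 -0.21083914]
[[0.2, -0.0], [-1.6, -0.0], [0.0, 0.8], [-0.3, -1.9], [-0.7, 0.4], [0.9, 0.3], [1.3, -0.1]]
all [ 0.56265152 -0.02063986 -0.2076172 ]
[[-0.8, -1.1], [-0.9, 0.3], [-0.0, -0.3], [-1.8, -0.2], [-1.3, -1.9], [-1.3, -0.8], [-0.8, -0.7], [-0.4, -1.0], [0.2, -0.5], [-0.7, -0.2], [0.5, 0.2], [-0.7, -0.6], [0.0, 0.8], [-1.7, 0.9], [-0.1, 1.6], [-0.6, -1.0], [-1.2, 1.4], [0.9, 0.6], [0.7, 0.4]]
theta [1.01240047] [ 1.27306972  1.99399451 -1.17712926  1.67725205] (np.float64(55.56856741693815), 45, np.float64(141.58962812792464))
key [ -4.81910671 -51.50554144  92.85334831] [-0.4  0.2 -0.6 -0.9  0.3  0.2]
84 [ -3.48869524 -54.58242147]
88 [ -3.89087056 -53.09660984]
92 [ -4.29304587 -51.61079822]
tip px [[319.69622273 295.94681156]]
```

```bash
cat > rel.py <<'E'
import sys
from h import *
from cell import arm
s=arm.read_state(); p=np.load('pose.npy'); M=R.from_quat(s['tool_rot']).as_matrix()
yaw=np.arctan2(M[1,0],M[0,0])
c,sn=np.cos(p[2]),np.sin(p[2]); d=s['position'][:2]-p[:2]
print('t',s['t'],'yaw rel photometer',round(yaw-p[2],4),'tilt',M[:2,2].round(4),'TCP in frame mm',(1000*np.array([c*d[0]+sn*d[1],-sn*d[0]+c*d[1],s['position'][2]])).round(1),'F',s['wrist_force'].round(1))
for a in sys.argv[1:]:
    q=w(p,[float(v) for v in a.split(',')])[0]; print(a,'tool shift mm',(1000*M.T@(q-s['position'])).round(1))
E
python3 rel.py 61,45,165
```

```text
t 3.2833 yaw rel photometer -0.1107 tilt [0.0001 0.0001] TCP in frame mm [-47.2  13.2 299.3] F [-1.1  0.   0.8]
61,45,165 tool shift mm [104.  -43.6 134.3]
```

>>> move_arm:
  motion:
    - [0.0104, -0.0044, 0.0134, 0, 0, 0]
    - [0.0208, -0.0087, 0.0269, 0, 0, 0]
    - [0.0208, -0.0087, 0.0269, 0, 0, 0]
    - [0.0208, -0.0087, 0.0269, 0, 0, 0]
    - [0.0208, -0.0087, 0.0269, 0, 0, 0]
    - [0.0104, -0.0044, 0.0134, 0, 0, 0]
    - [0, 0, 0, 0, 0, -0.055]
    - [0, 0, 0, 0, 0, -0.056]
    - [0, 0, 0, 0, 0, 0]
    - [0, 0, 0, 0, 0, 0]

```text
t: 4.12
position: [0.6322, 0.0111, 0.1648]
tool_rot: [0.994, -0.106, -0.0, -0.0]
wrist_force: [0.6, 0.8, -0.0]
grip_width: 0.0002
```

```bash
python3 rel.py 61,45,145; python3 - <<'E'
from h import *
from cell import arm
a=arm.grab_frame('wrist')['frame']; cv2.imwrite('pics/w2.png',a)
a=arm.grab_frame('scene')['frame'][150:300,240:420]; cv2.imwrite('pics/s2.png',cv2.resize(a,None,fx=4,fy=4,interpolation=cv2.INTER_CUBIC))
E
```

```text
t 4.1167 yaw rel photometer -0.0021 tilt [-0.      0.0001] TCP in frame mm [ 61.1  44.9 164.8] F [ 0.6  0.8 -0. ]
61,45,145 tool shift mm [-0.1 -0.1 19.8]
```

View pics/w2.png

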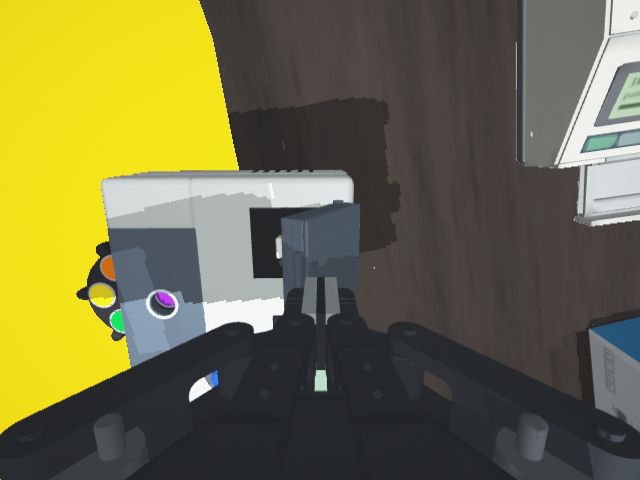

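View pics/s2.png

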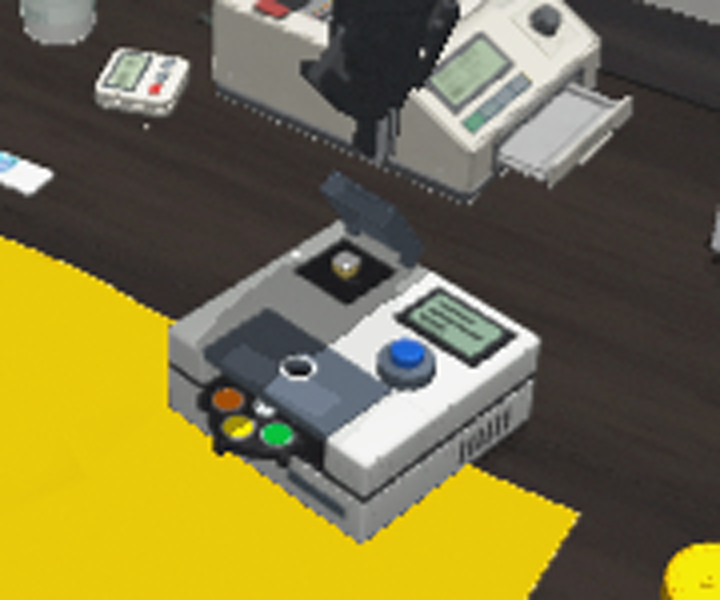

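The tip stands over the shield's outer face, just behind its front upper edge (px about 303,280). I sweep it along an arc down to shut.

>>> move_arm:
  motion:
    - [0, 0, 0.01, 0, 0, 0]
    - [0, 0, 0.012, 0, 0, 0]
    - [-0.003, 0, 0.002, 0, 0, 0]
    - [-0.003, 0, 0.003, 0, 0, 0]
    - [-0.0055, 0, 0.003, 0, 0, 0]
    - [-0.0055, 0, 0.003, 0, 0, 0]
    - [-0.005, 0, 0.004, 0, 0, 0]
    - [-0.0045, 0, 0.0045, 0, 0, 0]
    - [-0.0045, 0, 0.005, 0, 0, 0]
    - [-0.0035, 0, 0.005, 0, 0, 0]
    - [-0.0035, 0, 0.005, 0, 0, 0]
    - [-0.0025, 0, 0.0055, 0, 0, 0]
    - [-0.002, 0, 0.003, 0, 0, 0]
    - [0, 0, 0, 0, 0, 0]

```text
t: 5.38
position: [0.5901, 0.0201, 0.099]
tool_rot: [0.994, -0.106, -0.001, -0.0]
wrist_force: [-0.7, 0.8, 0.0]
grip_width: -0.0002
```

```bash
python3 rel.py 18,45,97; python3 - <<'E'
from h import *
from cell import arm
a=arm.grab_frame('wrist')['frame']; cv2.imwrite('pics/w3.png',a)
E
```

```text
t 5.3833 yaw rel photometer -0.0011 tilt [-0.0014  0.0002] TCP in frame mm [18.  44.9 99. ] F [-0.7  0.8  0. ]
18,45,97 tool shift mm [ 0.1 -0.1  2. ]
```

View pics/w3.png

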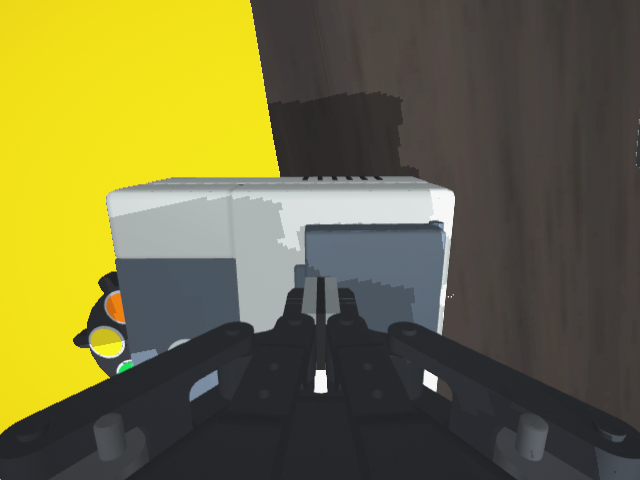

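The shield has followed down and is nearly shut. I press the last 2–3 mm gently.

>>> move_arm:
  motion:
    - [0, 0, 0.001, 0, 0, 0]
    - [0, 0, 0.0005, 0, 0, 0]
    - [0, 0, 0.0005, 0, 0, 0]
    - [0, 0, 0.0005, 0, 0, 0]
    - [0, 0, 0, 0, 0, 0]

```text
t: 5.85
position: [0.5907, 0.02, 0.0974]
tool_rot: [0.994, -0.106, 0.0, -0.0]
wrist_force: [-0.0, 0.2, -0.2]
grip_width: 0.0
```

>>> move_arm:
  motion:
    - [0, 0, 0.0005, 0, 0, 0]
    - [0, 0, 0.0005, 0, 0, 0]
    - [0, 0, 0, 0, 0, 0]

```text
t: 6.1
position: [0.5908, 0.02, 0.0968]
tool_rot: [0.994, -0.106, 0.0, -0.0]
wrist_force: [-0.6, -0.1, 5.1]
grip_width: -0.0002
```

The upward force of 5 N means the shield is on its stop. I raise and go to above the left-front hollow.

>>> move_arm:
  motion:
    - [0, 0, -0.015, 0, 0, 0]
    - [-0.02, 0.002, -0.02, 0, 0, 0]
    - [-0.035, 0.005, 0, 0, 0, 0]
    - [-0.035, 0.006, 0, 0, 0, 0]
    - [-0.03, 0.005, 0, 0, 0, 0]
    - [-0.0196, 0.003, 0.01, 0, 0, 0]
    - [0, 0, 0, 0, 0, 0.1]
    - [0, 0, 0, 0, 0, 0.105]
    - [0, 0, 0, 0, 0, 0.105]
    - [0, 0, 0, 0, 0, 0.105]
    - [0, 0, 0, 0, 0, 0.105]
    - [0, 0, 0, 0, 0, 0]
    - [0, 0, 0, 0, 0, 0]

```text
t: 7.18
position: [0.4499, 0.0288, 0.1214]
tool_rot: [0.934, -0.356, 0.0, -0.0]
wrist_force: [0.6, 0.0, -0.2]
grip_width: 0.0004
```

```bash
python3 rel.py -121.6,24,100; python3 - <<'E'
from h import *
from cell import arm
s=arm.read_state(); h=arm.grab_frame('wrist'); a=h['frame'].copy(); p=np.load('pose.npy'); T=wristT(s,h)
for q in [(-80+46*np.cos(np.radians(x)),46*np.sin(np.radians(x)),64) for x in (120,180,240)]+[(-85,90,80),(85,90,80),(-52,0,80)]:
    u=proj(w(p,q),T,K(h))[0]; cv2.circle(a,(int(u[0]),int(u[1])),2,(255,0,255),-1)
cv2.imwrite('pics/w4.png',a)
a=arm.grab_frame('scene')['frame'][150:300,240:420]; cv2.imwrite('pics/s4.png',cv2.resize(a,None,fx=4,fy=4,interpolation=cv2.INTER_CUBIC))
E
```

```text
t 7.1833 yaw rel photometer -0.5179 tilt [0.0003 0.    ] TCP in frame mm [-121.    24.1  121.4] F [ 0.6  0.  -0.2]
-121.6,24,100 tool shift mm [-0.5  0.4 21.4]
```

View pics/w4.png

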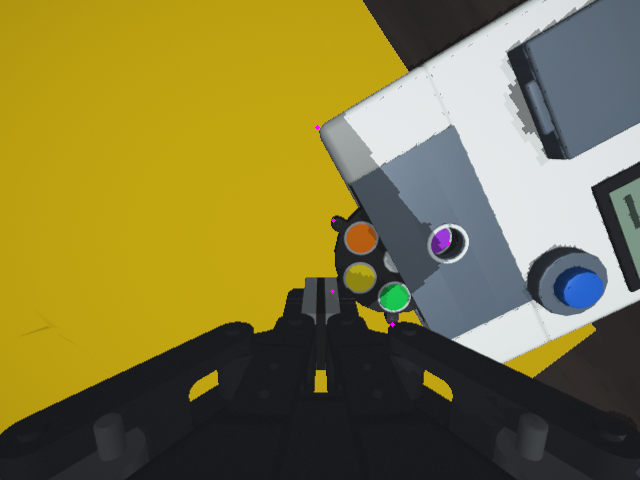

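View pics/s4.png

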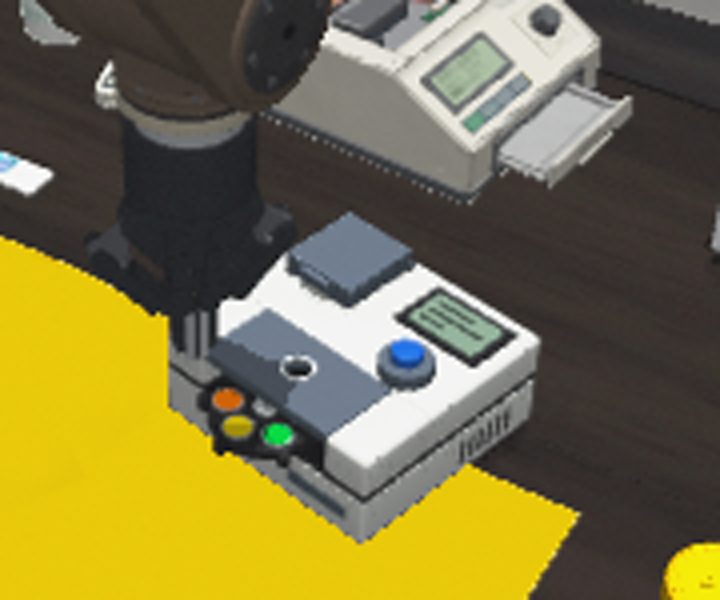

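The shield is shut, and the projected rib tips at (335,222) and (392,324) match the image. I descend into the hollow.

>>> move_arm:
  motion:
    - [-0.0005, 0, 0.015, 0, 0, 0]
    - [0, 0, 0.02, 0, 0, 0]
    - [0, 0, 0.015, 0, 0, 0]
    - [0, 0, 0.012, 0, 0, 0]
    - [0, 0, 0.01, 0, 0, 0]
    - [0, 0, 0, 0, 0, 0]

```text
t: 7.78
position: [0.4462, 0.0303, 0.0501]
tool_rot: [0.934, -0.357, -0.003, 0.0]
wrist_force: [-16.4, 10.3, 53.9]
grip_width: -0.0002
```

```bash
python3 rel.py -121.6,24,49; python3 - <<'E'
from h import *
from cell import arm
a=arm.grab_frame('wrist')['frame'];cv2.imwrite('pics/w5.png',a)
a=arm.grab_frame('scene')['frame'][200:290,260:380]; cv2.imwrite('pics/s5.png',cv2.resize(a,None,fx=5,fy=5,interpolation=cv2.INTER_CUBIC))
E
```

```text
t 7.7833 yaw rel photometer -0.5189 tilt [-0.0062  0.0014] TCP in frame mm [-124.9   24.8   50.1] F [-16.4  10.3  53.9]
-121.6,24,49 tool shift mm [ 3.2 -0.9  1.1]
```

View pics/w5.png

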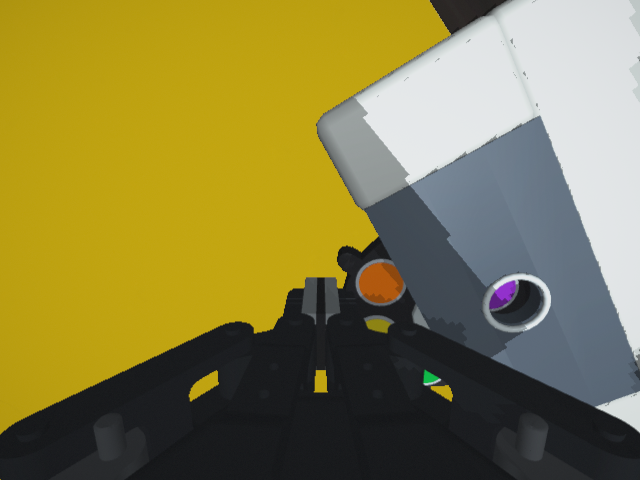

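View pics/s5.png

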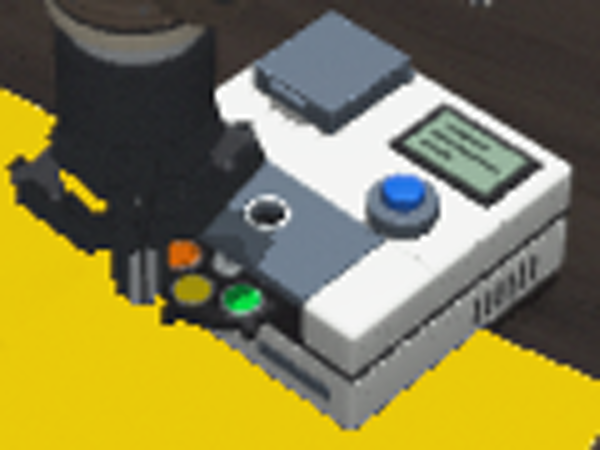

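The upward force is 54 N, so a wider part of the fingers is bearing on the wheel or deck. I back off at once.

>>> move_arm:
  motion:
    - [0, 0, -0.006, 0, 0, 0]
    - [0, 0, -0.006, 0, 0, 0]
    - [0, 0, -0.004, 0, 0, 0]
    - [0, 0, 0, 0, 0, 0]

```text
t: 8.22
position: [0.4497, 0.0291, 0.066]
tool_rot: [0.934, -0.357, 0.001, -0.0]
wrist_force: [-0.4, -1.7, 0.2]
grip_width: 0.0002
```

```bash
python3 rel.py; python3 - <<'E'
from h import *
from cell import arm
s=arm.read_state(); h=arm.grab_frame('wrist'); a=h['frame'].copy(); p=np.load('pose.npy'); T=wristT(s,h)
for q in [(-80+46*np.cos(np.radians(x)),46*np.sin(np.radians(x)),64) for x in (120,180,240)]+[(-85,90,80),(-52,0,80)]:
    u=proj(w(p,q),T,K(h))[0]; cv2.circle(a,(int(u[0]),int(u[1])),2,(255,0,255),-1)
cv2.imwrite('pics/w6.png',a)
a=arm.grab_frame('scene')['frame'][190:290,260:380]; cv2.imwrite('pics/s6.png',cv2.resize(a,None,fx=6,fy=6,interpolation=cv2.INTER_CUBIC))
a=arm.grab_frame('top')['frame'][155:270,275:390]; cv2.imwrite('pics/t6.png',cv2.resize(a,None,fx=5,fy=5,interpolation=cv2.INTER_CUBIC))
E
```

```text
t 8.2167 yaw rel photometer -0.5199 tilt [0.0011 0.    ] TCP in frame mm [-121.2   24.4   66. ] F [-0.4 -1.7  0.2]
```

View pics/w6.png

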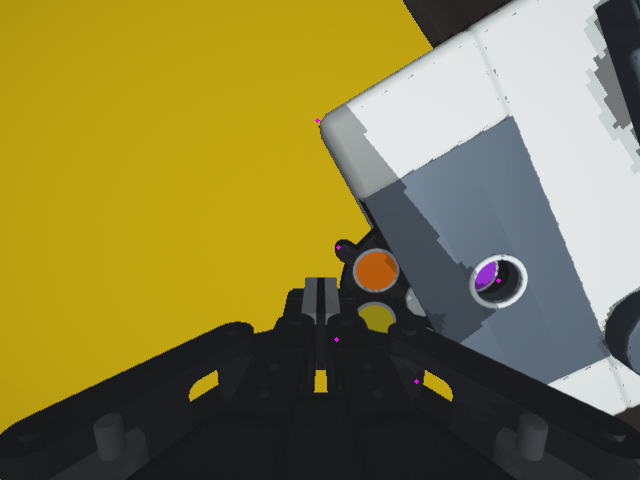

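View pics/s6.png

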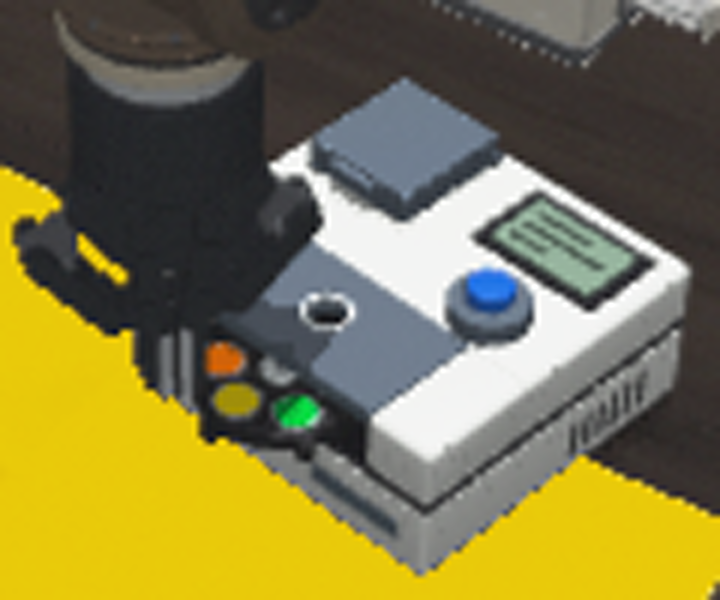

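View pics/t6.png

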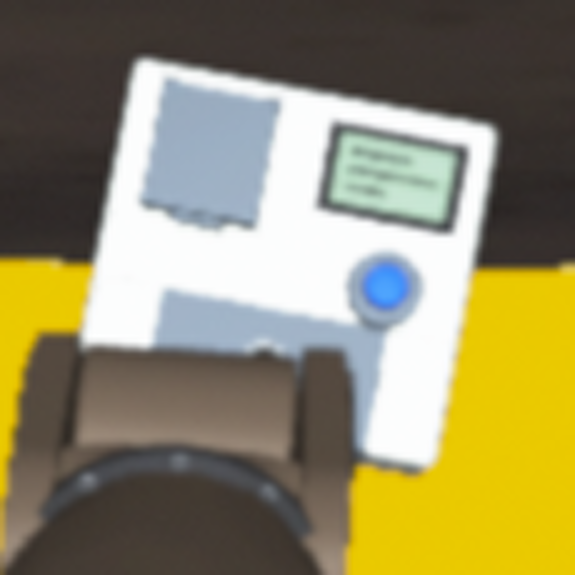

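The photometer hasn't moved and the shield stays shut. With the jaw axis radial, the finger backs and linkage foul the wheel or deck edge. I raise, and turn the tool a quarter so the jaw axis is tangential, with the 22 mm pad width radial.

>>> move_arm:
  motion:
    - [-0.004, 0, -0.02, 0, 0, 0]
    - [-0.005, 0, -0.03, 0, 0, 0]
    - [-0.005, 0, -0.004, 0, 0, 0]
    - [0, 0, 0, 0, 0, 0.06]
    - [0, 0, 0, 0, 0, 0.12]
    - [0, 0, 0, 0, 0, 0.12]
    - [0, 0, 0, 0, 0, 0.12]
    - [0, 0, 0, 0, 0, 0.12]
    - [0, 0, 0, 0, 0, 0.12]
    - [0, 0, 0, 0, 0, 0.12]
    - [0, 0, 0, 0, 0, 0.12]
    - [0, 0, 0, 0, 0, 0.12]
    - [0, 0, 0, 0, 0, 0.12]
    - [0, 0, 0, 0, 0, 0.12]
    - [0, 0, 0, 0, 0, 0.12]
    - [0, 0, 0, 0, 0, 0.12]
    - [0, 0, 0, 0, 0, 0.074]
    - [0, 0, 0, 0, 0, 0]
    - [0, 0, 0, 0, 0, 0]

```text
t: 9.95
position: [0.4388, 0.0385, 0.1189]
tool_rot: [-0.407, 0.913, 0.0, -0.0]
wrist_force: [-0.1, -0.3, 0.8]
grip_width: 0.0003
```

```bash
cat > look.py <<'E'
import sys
from h import *
from cell import arm
n=sys.argv[1]
s=arm.read_state(); h=arm.grab_frame('wrist'); a=h['frame'].copy(); p=np.load('pose.npy'); T=wristT(s,h)
if len(sys.argv)>2:
  for q in [(-80+46*np.cos(np.radians(x)),46*np.sin(np.radians(x)),64) for x in (120,180,240)]+[(-85,90,80),(-52,0,80)]:
    u=proj(w(p,q),T,K(h))[0]; cv2.circle(a,(int(u[0]),int(u[1])),2,(255,0,255),-1)
cv2.imwrite(f'pics/w{n}.png',a)
a=arm.grab_frame('scene')['frame'][190:290,260:380]; cv2.imwrite(f'pics/s{n}.png',cv2.resize(a,None,fx=5,fy=5,interpolation=cv2.INTER_CUBIC))
E
python3 rel.py -133.7,31,49; python3 look.py 7 1
```

```text
t 9.95 yaw rel photometer -2.0924 tilt [-0.0007  0.0001] TCP in frame mm [-133.8   31.3  118.9] F [-0.1 -0.3  0.8]
-133.7,31,49 tool shift mm [ 0.2 -0.3 69.9]
```

View pics/w7.png

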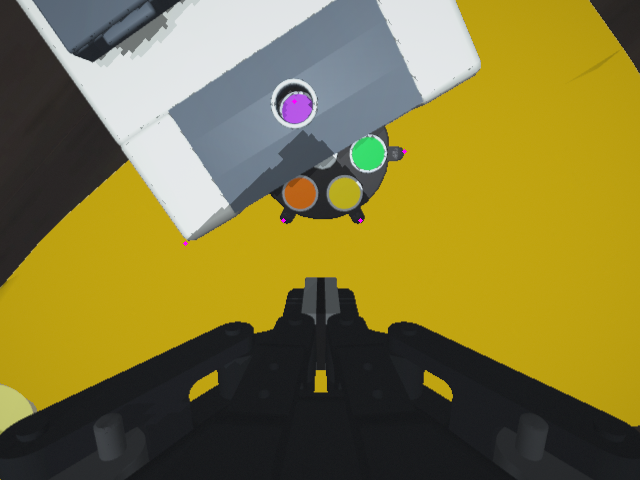

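View pics/s7.png

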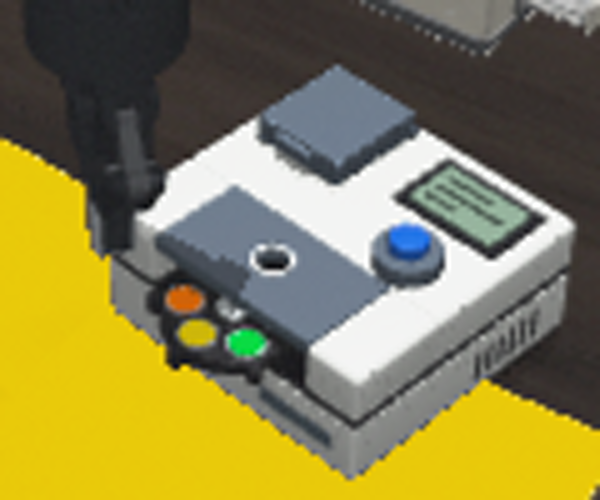

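The tool is now lined up with the hollow between orange (287,216) and yellow (360,216), outside the rim. I descend there and then move inward.

>>> move_arm:
  motion:
    - [0, 0, 0.012, 0, 0, 0]
    - [0, 0, 0.02, 0, 0, 0]
    - [0, 0, 0.015, 0, 0, 0]
    - [0, 0, 0.012, 0, 0, 0]
    - [0, 0, 0.01, 0, 0, 0]
    - [0, 0, 0, 0, 0, 0]

```text
t: 10.55
position: [0.4383, 0.0386, 0.0489]
tool_rot: [-0.407, 0.914, 0.001, -0.001]
wrist_force: [-0.6, -0.2, 0.6]
grip_width: -0.0
```

>>> move_arm:
  motion:
    - [0, -0.003, 0, 0, 0, 0]
    - [0, -0.003, 0, 0, 0, 0]
    - [0, -0.003, 0, 0, 0, 0]
    - [0, -0.001, 0, 0, 0, 0]
    - [0, 0, 0, 0, 0, 0]

```text
t: 10.97
position: [0.4469, 0.0316, 0.0508]
tool_rot: [-0.406, 0.914, -0.0, 0.001]
wrist_force: [-0.7, -0.4, -0.3]
grip_width: -0.0002
```

```bash
python3 rel.py -124.2,25.5,50; python3 look.py 8 1
```

```text
t 10.9667 yaw rel photometer -2.0953 tilt [0.0012 0.    ] TCP in frame mm [-124.4   26.2   50.8] F [-0.7 -0.4 -0.3]
-124.2,25.5,50 tool shift mm [ 0.5 -0.5  0.8]
```

View pics/w8.png

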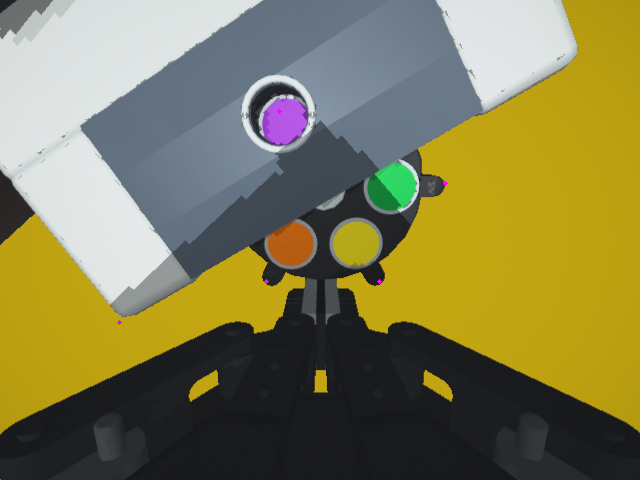

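View pics/s8.png

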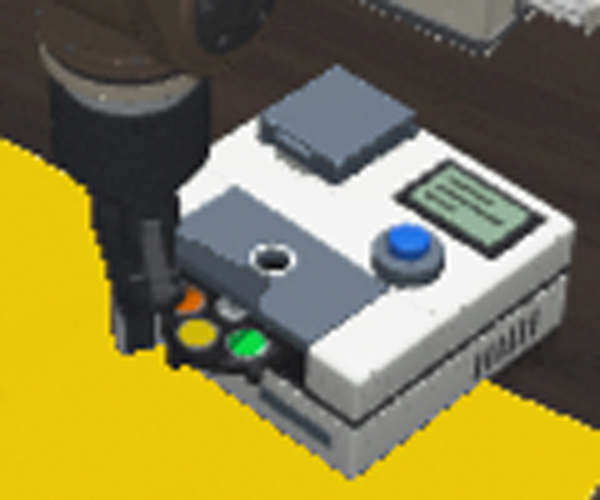

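The tip is in the hollow with no contact force. I sweep it 60° around the axle.

>>> move_arm:
  motion:
    - [0.0027, -0.0001, 0, 0, 0, -0.0524]
    - [0.0027, -0.0001, 0, 0, 0, -0.0524]
    - [0.0027, -0.0001, 0, 0, 0, -0.0524]
    - [0.0027, 0, 0, 0, 0, -0.0524]
    - [0.0027, -0.0001, 0, 0, 0, -0.0524]
    - [0.0027, -0.0001, 0, 0, 0, -0.0524]
    - [0.0027, -0.0001, 0, 0, 0, -0.0524]
    - [0.0027, 0, 0, 0, 0, -0.0524]
    - [0.0027, -0.0001, 0, 0, 0, -0.0524]
    - [0.0027, -0.0001, 0, 0, 0, -0.0524]
    - [0.0027, -0.0001, 0, 0, 0, -0.0524]
    - [0.0027, 0, 0, 0, 0, -0.0524]
    - [0.0027, -0.0001, 0, 0, 0, -0.0524]
    - [0.0027, -0.0001, 0, 0, 0, -0.0524]
    - [0.0027, -0.0001, 0, 0, 0, -0.0524]
    - [0.0027, 0, 0, 0, 0, -0.0524]
    - [0.0027, -0.0001, 0, 0, 0, -0.0524]
    - [0.0027, -0.0001, 0, 0, 0, -0.0524]
    - [0.0027, -0.0001, 0, 0, 0, -0.0524]
    - [0.0027, 0, 0, 0, 0, -0.0524]

```text
t: 12.73
position: [0.4351, -0.0187, 0.0504]
tool_rot: [0.809, -0.587, -0.001, 0.0]
wrist_force: [-2.0, -2.6, 0.3]
grip_width: -0.0
```

>>> move_arm:
  motion:
    - [0, 0, 0, 0, 0, 0]
    - [0, 0, 0, 0, 0, 0]

```text
t: 12.9
position: [0.4352, -0.0187, 0.0504]
tool_rot: [0.808, -0.589, -0.0, 0.0]
wrist_force: [-3.2, -3.4, 0.7]
grip_width: 0.0002
```

```bash
python3 rel.py -124.2,-25.5,50; python3 look.py 9 1
```

```text
t 12.9 yaw rel photometer -1.049 tilt [-0.0008  0.0002] TCP in frame mm [-125.3  -25.4   50.4] F [-3.2 -3.4  0.7]
-124.2,-25.5,50 tool shift mm [ 0.6 -1.   0.4]
```

View pics/w9.png

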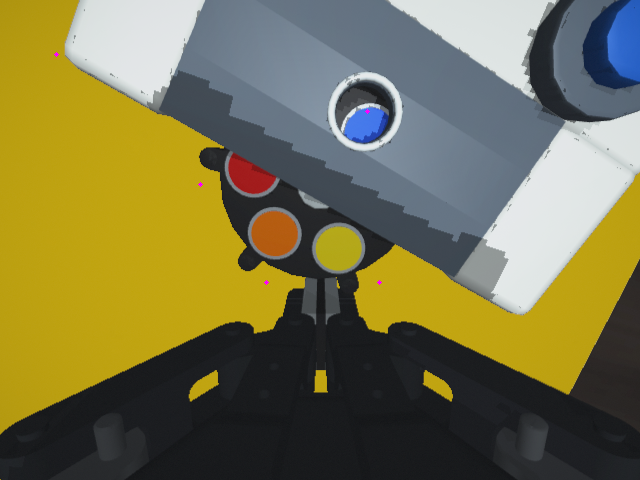

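Blue is almost under the window, but the wheel is a few degrees short of its stop. The finger is rubbing radially (about 4 N outward). I back off outward a little.

>>> move_arm:
  motion:
    - [0, 0.002, 0, 0, 0, 0]
    - [0, 0.002, 0, 0, 0, 0]
    - [0, 0, 0, 0, 0, 0]
    - [0, 0, 0, 0, 0, 0]

```text
t: 13.33
position: [0.432, -0.0198, 0.0504]
tool_rot: [0.809, -0.588, 0.0, -0.0]
wrist_force: [-0.9, 0.4, -0.1]
grip_width: 0.0
```

```bash
python3 rel.py; python3 look.py 10 1
```

```text
t 13.3333 yaw rel photometer -1.0474 tilt [0.0004 0.0001] TCP in frame mm [-128.3  -27.2   50.4] F [-0.9  0.4 -0.1]
```

View pics/w10.png

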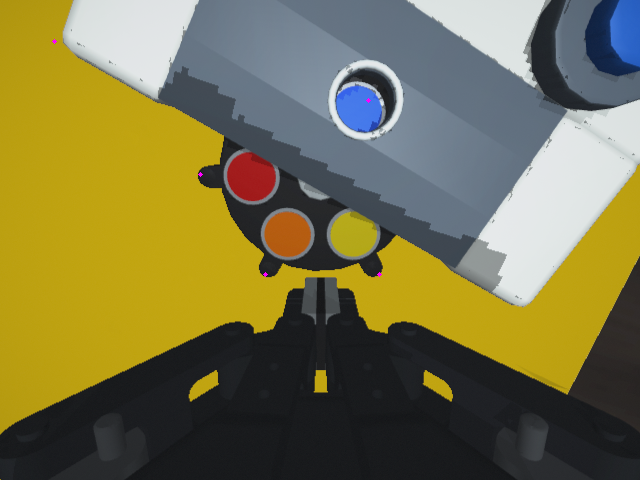

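It snapped into the stop with blue under the window. I withdraw, rise, return along the arc to the left hollow, descend and go in. This time I stay about 1 mm further out.

>>> move_arm:
  motion:
    - [0, 0.003, 0, 0, 0, 0]
    - [0, 0.003, 0, 0, 0, 0]
    - [0, 0, -0.015, 0, 0, 0]
    - [0, 0, -0.015, 0, 0, 0]
    - [-0.0064, -0.0003, 0, 0, 0, 0.1047]
    - [-0.0064, -0.0003, 0, 0, 0, 0.1047]
    - [-0.0064, -0.0003, 0, 0, 0, 0.1047]
    - [-0.0064, -0.0003, 0, 0, 0, 0.1047]
    - [-0.0064, -0.0003, 0, 0, 0, 0.1047]
    - [-0.0064, -0.0003, 0, 0, 0, 0.1047]
    - [-0.0064, -0.0003, 0, 0, 0, 0.1047]
    - [-0.0064, -0.0003, 0, 0, 0, 0.1047]
    - [-0.0064, -0.0003, 0, 0, 0, 0.1047]
    - [-0.0064, -0.0003, 0, 0, 0, 0.1047]
    - [0, 0, 0, 0, 0, 0]
    - [0, 0, 0, 0, 0, 0]

```text
t: 14.77
position: [0.4384, 0.0382, 0.0803]
tool_rot: [-0.408, 0.913, 0.0, -0.0]
wrist_force: [-0.2, -0.8, -0.1]
grip_width: -0.0001
```

```bash
python3 rel.py -133.7,31,50; python3 look.py 11 1
```

```text
t 14.7667 yaw rel photometer -2.0904 tilt [-0.0001  0.0001] TCP in frame mm [-134.2   30.8   80.3] F [-0.2 -0.8 -0.1]
-133.7,31,50 tool shift mm [-0.4 -0.3 30.3]
```

View pics/w11.png

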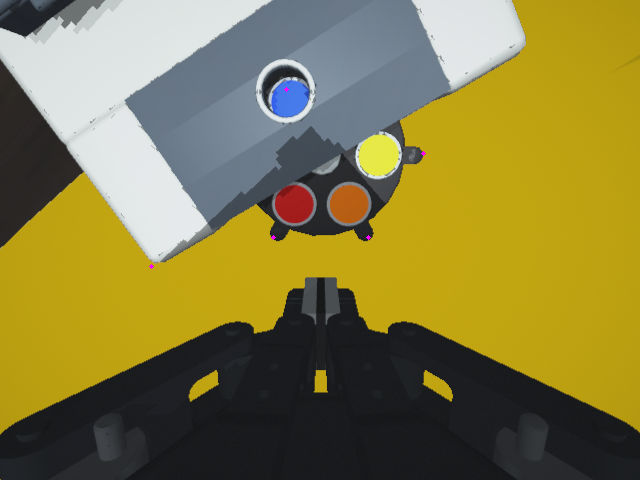

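>>> move_arm:
  motion:
    - [0, 0, 0.01, 0, 0, 0]
    - [0, 0, 0.012, 0, 0, 0]
    - [0, 0, 0.008, 0, 0, 0]
    - [0, -0.004, 0, 0, 0, 0]
    - [0, -0.003, 0, 0, 0, 0]
    - [0, -0.002, 0, 0, 0, 0]
    - [0, 0, 0, 0, 0, 0]

```text
t: 15.45
position: [0.446, 0.0317, 0.0508]
tool_rot: [-0.406, 0.914, -0.0, 0.0]
wrist_force: [-1.2, -0.1, 0.5]
grip_width: 0.0002
```

```bash
python3 rel.py -126.3,26.75,50
```

```text
t 15.45 yaw rel photometer -2.0942 tilt [0.0011 0.    ] TCP in frame mm [-125.4   26.1   50.8] F [-1.2 -0.1  0.5]
-126.3,26.75,50 tool shift mm [-0.1  1.1  0.8]
```

>>> move_arm:
  motion:
    - [0.0028, 0, 0, 0, 0, -0.0524]
    - [0.0028, 0, 0, 0, 0, -0.0524]
    - [0.0028, 0, 0, 0, 0, -0.0524]
    - [0.0028, 0, 0, 0, 0, -0.0524]
    - [0.0028, -0.0001, 0, 0, 0, -0.0524]
    - [0.0028, -0.0001, 0, 0, 0, -0.0524]
    - [0.0028, -0.0001, 0, 0, 0, -0.0524]
    - [0.0028, 0, 0, 0, 0, -0.0524]
    - [0.0028, -0.0001, 0, 0, 0, -0.0524]
    - [0.0028, -0.0001, 0, 0, 0, -0.0524]
    - [0.0028, -0.0001, 0, 0, 0, -0.0524]
    - [0.0028, 0, 0, 0, 0, -0.0524]
    - [0.0028, -0.0001, 0, 0, 0, -0.0524]
    - [0.0028, -0.0001, 0, 0, 0, -0.0524]
    - [0.0028, -0.0001, 0, 0, 0, -0.0524]
    - [0.0028, 0, 0, 0, 0, -0.0524]
    - [0.0028, -0.0001, 0, 0, 0, -0.0524]
    - [0.0028, -0.0001, 0, 0, 0, -0.0524]
    - [0.0028, -0.0001, 0, 0, 0, -0.0524]
    - [0.0028, 0, 0, 0, 0, -0.0524]

```text
t: 17.12
position: [0.4341, -0.0202, 0.0508]
tool_rot: [0.81, -0.587, 0.0, -0.0]
wrist_force: [-0.5, -0.5, 1.0]
grip_width: -0.0003
```

>>> move_arm:
  motion:
    - [0, 0.002, 0, 0, 0, 0]
    - [0, 0.002, 0, 0, 0, 0]
    - [0, 0.003, 0, 0, 0, 0]
    - [0, 0.003, 0, 0, 0, 0]
    - [0, 0, 0, 0, 0, 0]

```text
t: 17.53
position: [0.4237, -0.0231, 0.0505]
tool_rot: [0.809, -0.588, -0.0, 0.0]
wrist_force: [0.2, 0.1, -0.8]
grip_width: 0.0001
```

```bash
python3 rel.py; python3 look.py 12 1
```

```text
t 17.5333 yaw rel photometer -1.047 tilt [-0.0005  0.0002] TCP in frame mm [-135.7  -32.1   50.5] F [ 0.2  0.1 -0.8]
```

View pics/w12.png

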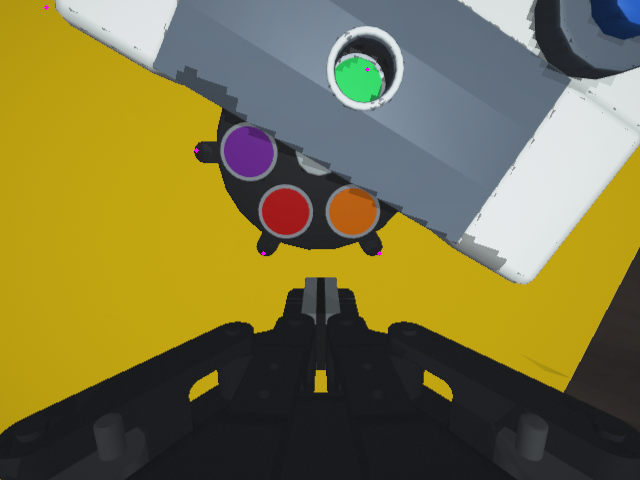

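Green is under the window, sitting at the stop, and the finger is clear. I raise and move above the key.

```bash
python3 rel.py -4,-52.5,140 -4,-52.5,110
```

```text
t 17.6333 yaw rel photometer -1.0466 tilt [0.     0.0001] TCP in frame mm [-135.1  -32.    50.4] F [-0.1  0.4 -0.5]
-4,-52.5,140 tool shift mm [  83.3 -103.2  -89.6]
-4,-52.5,110 tool shift mm [  83.3 -103.2  -59.6]
```

>>> move_arm:
  motion:
    - [0, 0, -0.015, 0, 0, 0]
    - [0, 0, -0.035, 0, 0, 0]
    - [0, 0, -0.03, 0, 0, 0]
    - [0, 0, -0.01, 0, 0, 0]
    - [0, 0, 0, 0, 0, 0]

```text
t: 18.05
position: [0.4255, -0.0232, 0.1427]
tool_rot: [0.809, -0.588, 0.002, -0.001]
wrist_force: [-0.2, -0.2, 0.8]
grip_width: -0.0001
```

>>> move_arm:
  motion:
    - [0.0103, -0.0132, 0, 0, 0, 0]
    - [0.021, -0.026, 0, 0, 0, 0]
    - [0.021, -0.026, 0, 0, 0, 0]
    - [0.021, -0.026, 0, 0, 0, 0]
    - [0.01, -0.012, 0, 0, 0, 0]
    - [0, 0, 0, 0, 0, 0]
    - [0, 0, 0, 0, 0, 0]

```text
t: 18.63
position: [0.5479, -0.0705, 0.1388]
tool_rot: [0.809, -0.588, -0.001, 0.0]
wrist_force: [0.5, 0.0, -0.1]
grip_width: -0.0001
```

```bash
python3 rel.py -4,-52.5,110;  python3 look.py 13 1; python3 - <<'E'
from h import *
from cell import arm
a=arm.grab_frame('top')['frame'][155:270,275:390]; cv2.imwrite('pics/t13.png',cv2.resize(a,None,fx=5,fy=5,interpolation=cv2.INTER_CUBIC))
E
```

```text
t 18.6333 yaw rel photometer -1.0466 tilt [-0.0023  0.0007] TCP in frame mm [ -4.3 -52.5 138.8] F [ 0.5  0.  -0.1]
-4,-52.5,110 tool shift mm [ 0.2 -0.3 28.8]
```

View pics/w13.png

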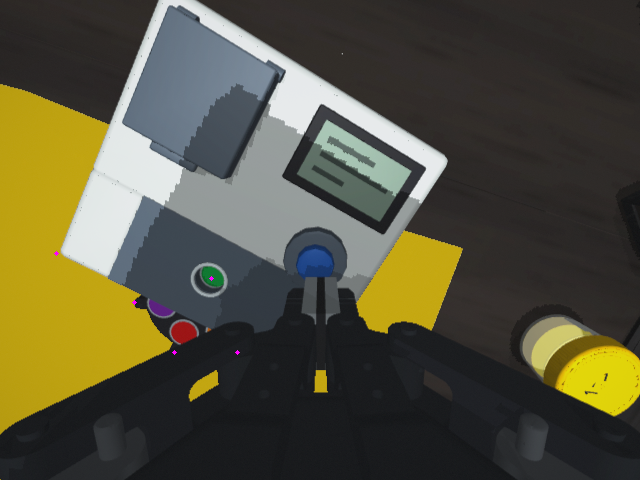

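View pics/s13.png

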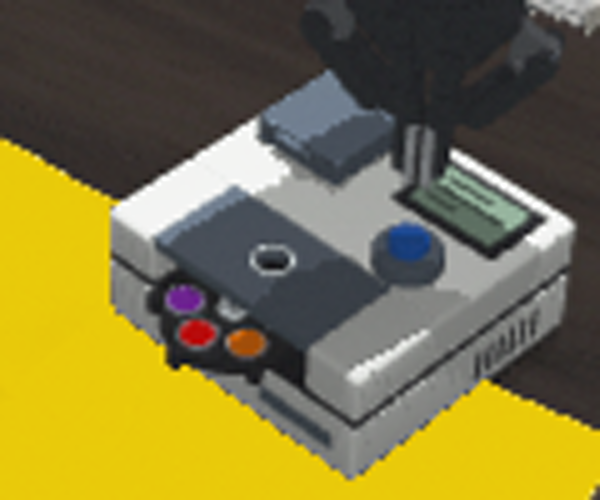

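```bash
python3 - <<'E'
from h import *
from cell import arm
s=arm.read_state(); h=arm.grab_frame('wrist');p=np.load('pose.npy'); T=wristT(s,h)
a=h['frame'][210:300,270:380]; cv2.imwrite('pics/k.png',cv2.resize(a,None,fx=6,fy=6,interpolation=cv2.INTER_CUBIC))
for z in(86,90,94): print(z,least_squares(lambda q:(proj(w(p,[q[0],q[1],z]),T,K(h))-[316,264]).ravel(),[0,-50.]).x)
E
```

```text
86 [ -9.75042837 -51.39084156]
90 [ -8.50077643 -50.72898691]
94 [ -7.2511245  -50.06713226]
```

View pics/k.png

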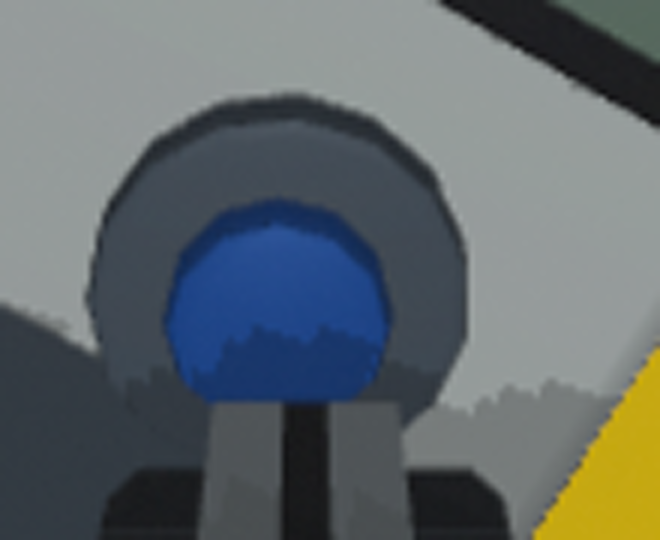

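Key top centre is at about (-6,-51,92) mm, with the TCP within 3 mm of it. I centre and descend.

>>> move_arm:
  motion:
    - [-0.001, 0.0005, 0.01, 0, 0, 0]
    - [-0.001, 0, 0.018, 0, 0, 0]
    - [0, 0, 0.012, 0, 0, 0]
    - [0, 0, 0.004, 0, 0, 0]
    - [0, 0, 0, 0, 0, 0]
    - [0, 0, 0, 0, 0, 0]

```text
t: 19.33
position: [0.5465, -0.0684, 0.0963]
tool_rot: [0.809, -0.588, -0.001, 0.0]
wrist_force: [-2.4, 0.8, 2.7]
grip_width: 0.0001
```

```bash
python3 rel.py -6,-51,92;  python3 look.py 14
```

```text
t 19.3333 yaw rel photometer -1.046 tilt [-0.0012  0.0004] TCP in frame mm [ -6.1 -50.7  96.3] F [-2.4  0.8  2.7]
-6,-51,92 tool shift mm [0.3 0.  4.3]
```

View pics/w14.png

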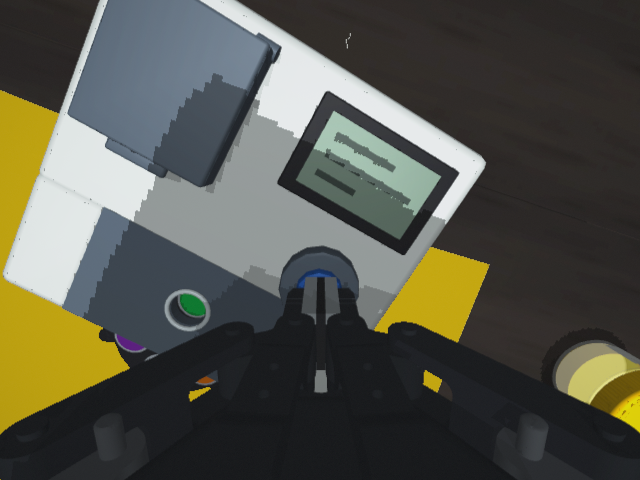

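View pics/s14.png

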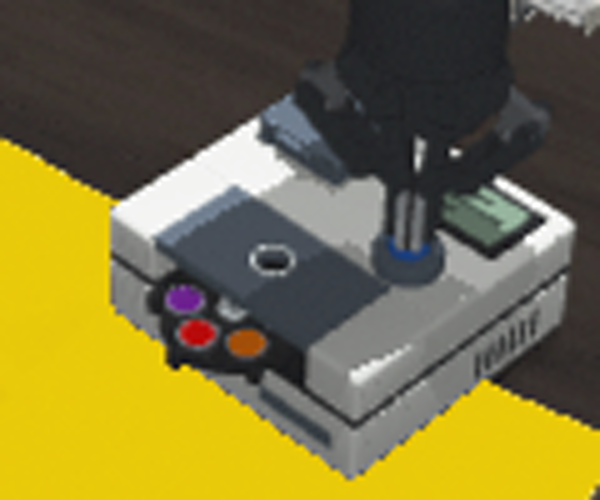

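The tip seems to be already on the key (2.7 N). I press slowly.

>>> move_arm:
  motion:
    - [0, 0, 0.001, 0, 0, 0]
    - [0, 0, 0.001, 0, 0, 0]
    - [0, 0, 0, 0, 0, 0]
    - [0, 0, 0, 0, 0, 0]

```text
t: 19.77
position: [0.5471, -0.0687, 0.0952]
tool_rot: [0.809, -0.588, 0.0, -0.0]
wrist_force: [-4.8, 2.7, 13.5]
grip_width: 0.0001
```

>>> move_arm:
  motion:
    - [0, 0, 0.001, 0, 0, 0]
    - [0, 0, 0, 0, 0, 0]
    - [0, 0, 0, 0, 0, 0]

```text
t: 20.02
position: [0.5472, -0.0688, 0.0949]
tool_rot: [0.809, -0.588, 0.001, -0.0]
wrist_force: [-8.6, 0.6, 22.7]
grip_width: -0.0002
```

```bash
python3 look.py 15; python3 - <<'E'
import cv2
a=cv2.imread('pics/w15.png')[230:340,250:400]; cv2.imwrite('pics/k15.png',cv2.resize(a,None,fx=5,fy=5,interpolation=cv2.INTER_CUBIC))
E
python3 rel.py
```

```text
t 20.1167 yaw rel photometer -1.046 tilt [ 0.0012 -0.0003] TCP in frame mm [ -5.4 -50.9  94.9] F [-7.5  1.7 21.4]
```

View pics/k15.png

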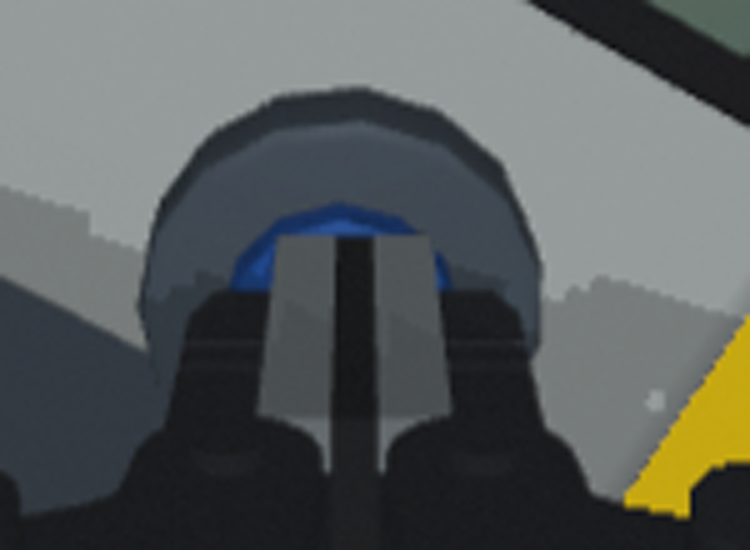

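View pics/s15.png

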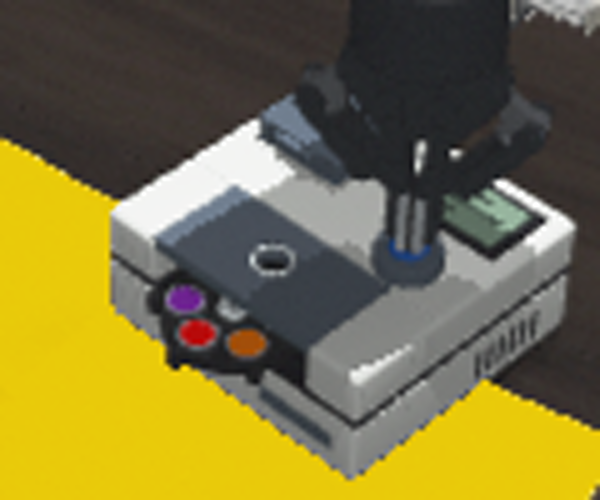

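The force says it is bottomed, and the visible side of the key has shrunk from about 7 mm to 3.5 mm. I release in small steps and watch the spring force to confirm the travel.

>>> move_arm:
  motion:
    - [0, 0, -0.002, 0, 0, 0]
    - [0, 0, 0, 0, 0, 0]
    - [0, 0, 0, 0, 0, 0]

```text
t: 20.37
position: [0.5472, -0.0687, 0.0956]
tool_rot: [0.809, -0.588, 0.0, -0.0]
wrist_force: [-1.4, 0.5, 2.9]
grip_width: -0.0002
```

>>> move_arm:
  motion:
    - [0, 0, -0.001, 0, 0, 0]
    - [0, 0, 0, 0, 0, 0]
    - [0, 0, 0, 0, 0, 0]

```text
t: 20.62
position: [0.5472, -0.0687, 0.0963]
tool_rot: [0.809, -0.588, -0.0, -0.0]
wrist_force: [-1.1, 1.5, 3.2]
grip_width: -0.0001
```

>>> move_arm:
  motion:
    - [0, 0, -0.001, 0, 0, 0]
    - [0, 0, 0, 0, 0, 0]
    - [0, 0, 0, 0, 0, 0]

```text
t: 20.87
position: [0.5472, -0.0687, 0.0973]
tool_rot: [0.809, -0.588, -0.0, -0.0]
wrist_force: [-1.1, 1.1, 3.0]
grip_width: -0.0001
```

>>> move_arm:
  motion:
    - [0, 0, -0.001, 0, 0, 0]
    - [0, 0, 0, 0, 0, 0]
    - [0, 0, 0, 0, 0, 0]

```text
t: 21.12
position: [0.5473, -0.0688, 0.0984]
tool_rot: [0.809, -0.588, 0.0, -0.0]
wrist_force: [-0.9, 0.9, 1.6]
grip_width: 0.0006
```

>>> move_arm:
  motion:
    - [0, 0, -0.002, 0, 0, 0]
    - [0, 0, 0, 0, 0, 0]
    - [0, 0, 0, 0, 0, 0]

```text
t: 21.37
position: [0.5473, -0.0688, 0.1004]
tool_rot: [0.809, -0.588, 0.0, -0.0]
wrist_force: [-0.2, -0.3, 0.4]
grip_width: 0.0002
```

```bash
python3 look.py 16; python3 - <<'E'
import cv2
a=cv2.imread('pics/w16.png')[230:340,250:400]; cv2.imwrite('pics/k16.png',cv2.resize(a,None,fx=5,fy=5,interpolation=cv2.INTER_CUBIC))
E
python3 rel.py
```

```text
t 21.4667 yaw rel photometer -1.0462 tilt [ 0.0001 -0.    ] TCP in frame mm [ -5.3 -51.  100.4] F [0.1 0.1 0.3]
```

View pics/k16.png

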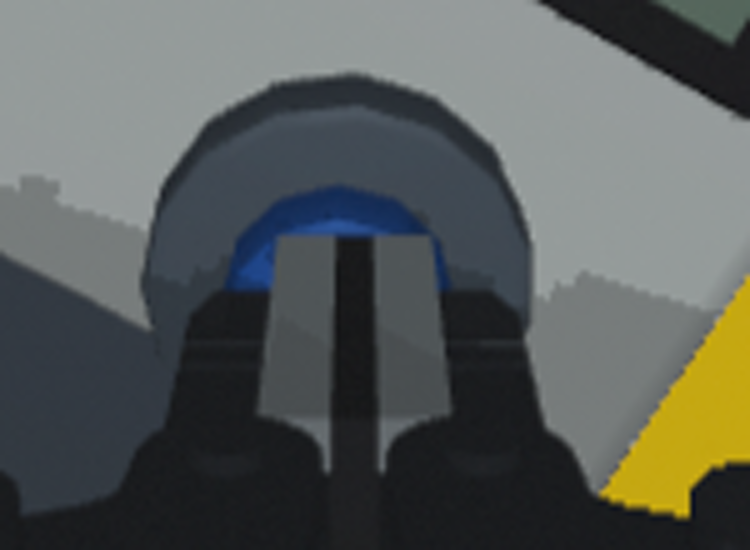

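Spring force held from 95.5 mm to past 98.4 mm and was gone at 100.4 mm, so the travel was about 4 mm and the key is up again. I retreat and check everything.

>>> move_arm:
  motion:
    - [0, 0, -0.015, 0, 0, 0]
    - [0, 0, -0.035, 0, 0, 0]
    - [0, 0, -0.04, 0, 0, 0]
    - [0, 0, -0.04, 0, 0, 0]
    - [0, 0, -0.03, 0, 0, 0]
    - [0, 0, 0, 0, 0, 0]
    - [0, 0, 0, 0, 0, 0]

```text
t: 22.05
position: [0.5475, -0.0688, 0.2618]
tool_rot: [0.809, -0.588, 0.001, -0.001]
wrist_force: [-0.1, -0.0, -0.4]
grip_width: 0.0003
```

```bash
python3 rel.py; python3 look.py 17 1;python3 - <<'E'
from cell import arm
import cv2
cv2.imwrite('pics/sc17.png',arm.grab_frame('scene')['frame'])
E
```

```text
t 22.05 yaw rel photometer -1.0462 tilt [ 0.0031 -0.0007] TCP in frame mm [ -5.1 -51.  261.8] F [-0.1 -0.  -0.4]
```

View pics/w17.png

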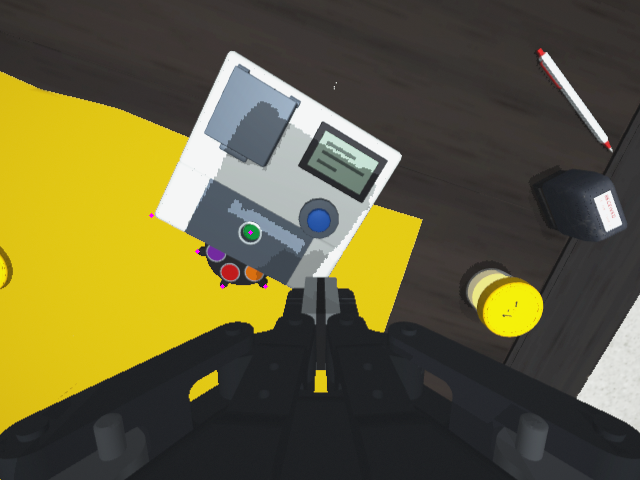

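View pics/sc17.png

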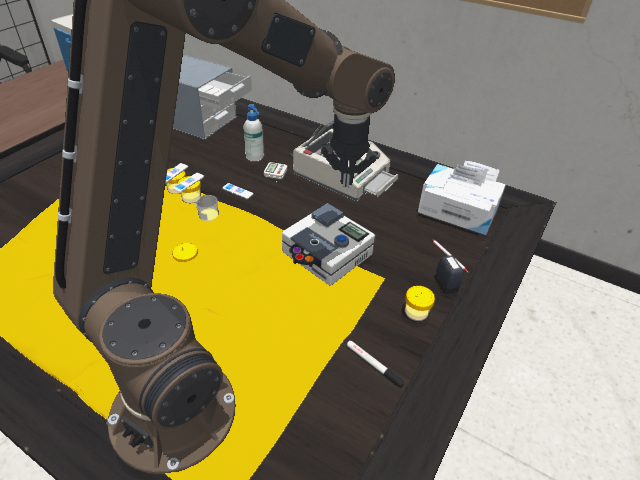

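View pics/s17.png

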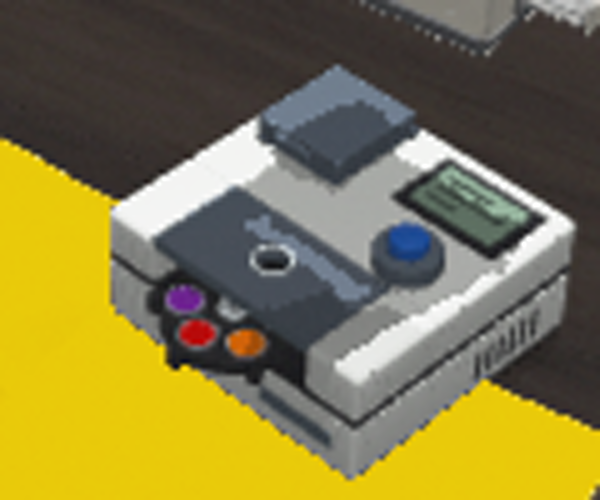

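Everything checks out in the last pictures. Green is under the window (250,232) with red at the front, the shield is flat shut, and the key is up (319,220). The photometer hasn't moved (window projects where it is seen), and cups, stamp and marker are where they were. I hand in.

```bash
python3 -c "
from cell import arm
print(arm.job_done())"
```

```text
the job is handed in; nothing more can be done
None
```

The photometer is set up and the reading taken, and I handed the job in at about 22 s. No verdict was reported.

- **Light shield:** I swept it down with the shut fingertips until it met its stop, at about 5 N. It still looks flat shut in the last pictures.
- **Filter wheel:** It started two clicks short, with violet under the window. Two 60° anticlockwise sweeps brought green under the window with red at the front.
- **Read key:** I pressed it only after both of those were done. It bottomed at a tip height of about 95 mm, with up to 23 N on the wrist. The spring force was gone by 100 mm on the way up, so the travel was about 4 mm. The key is visibly up again.

**What went wrong on the way:**
- On my first try at the wheel, the jaws lined up fore-and-aft fouled the wheel or the deck edge. The wrist force read 54 N before I backed off and turned the tool a quarter. I can't say whether the fingers or the gripper body made that contact. If it was the gripper body, it was over its 40 N limit.
- The first click stayed a few degrees short because the finger was rubbing. It snapped home when I backed off.
- My camera estimate of the key height (92–93 mm) was about 6 mm too low, so the tip reached the key before I expected.

**Last checks:** The photometer and window matched their fitted pose to about 1–2 mm. The capped cup, stamp and marker looked unmoved, as did the open cup, lid and cassette where visible. The arm was clear, with no contact force.

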